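# Open the wide-necked paint pot

## Task

Open the paint pot with the wide lid: unscrew the lid, regripping as often as it needs, lift it off and set it down gently, flat and right way up, in the white enamel tray. Leave the two ink bottles and the water glass where they stand.

Things in the scene. Friction and masses are not known exactly. Their poses are not given: they have to be found in the camera images.
- lid: wide black plastic screw lid, round, 60 mm across, 32 mm high, ribbed, about 60 g, hollow 22 mm deep; grips equally well at any yaw. Origin on its axis at the skirt's lower edge, z up. Ordinary right-hand thread: comes off counterclockwise seen from above. Starts tight (about 0.3 N m; a seal pushes it up), rises 12 mm a turn (2 mm per rad), 1.6 mm play, and is free after about 3/4 turn (4.6 rad)
- lid_edge (a point): a point on the lid's side, 30 mm from its axis along the lid's x and 16 mm above its lower edge; it goes round with the lid
- pot: the pot under that lid: square white plastic, 72 x 72 mm, flat shoulder 84 mm above its origin, then a round threaded neck (52 mm over the thread) to 112 mm. Fixed, wedged in the rack: it neither turns nor lifts. Origin at the centre of its underside, z up. Closed, the lid's origin is 90 mm above this origin, 6 mm above the shoulder. A white sealing disc stays in its mouth
- rack: fixed beech rack, 104 x 314 x 40 mm, long along its y, with three square wells 105 mm apart along y (floors 10 mm above the table) that hold three white square pots of the same body, in any order: the one to open (lid 60 mm wide), one with a 36 mm cap, one with a narrow cone nozzle (124 mm high from its underside). Origin at the centre of its underside
- tray: loose white enamel tray with a dark rim, 220 mm along its x, 160 mm along its y, 18 mm high, 4 mm floor and walls, 0.6 kg, empty. Origin at the centre of its underside, on the table
- ink_bottle_a: small closed glass ink bottle, 44 mm across, 76 mm high, standing behind the rack. Origin at the centre of its underside
- ink_bottle_b: small closed amber ink bottle, 48 mm across, 90 mm high, standing behind the tray. Origin at the centre of its underside
- water_glass: drinking glass, 72 mm across the rim, 95 mm high, towards the back of the table. Origin at the centre of its underside
There are look-alikes about, which are no part of the job. Leave any red or yellow look-alike of the lid alone.

How it is judged (in metres and radians):
On the way, in this order (a step that is already met when the one before it is completed fails the run):
1. the lid is turned on its neck by at least a quarter turn (distance of lid_edge from where it was at the start of the episode above 0.041 m and horizontal distance between lid and pot below 0.006 m and z of lid in the frame of pot below 0.105 m), for 0.1 s.
2. the lid is lifted free, more than 30 mm above where it sat closed (z of lid in the frame of pot above 0.12 m), for 0.1 s.
At the end, for the whole second after the job is handed in: the lid lies wholly on the tray's floor (its lower edge within 6 mm of it), right way up within 7 degrees and at rest, and the tray is level (x of lid in the frame of tray between -0.076 and 0.076 m and y of lid in the frame of tray between -0.046 and 0.046 m and z of lid in the frame of tray below 0.01 m and angle between lid's own z axis and vertical below 0.12 rad and angle between tray's own z axis and vertical below 0.08 rad and linear speed of lid below 0.02 m/s); the robot touches nothing.
It fails at once if the lid is dropped or flung (faster than 0.8 m/s out of the fingers, a fall of about 30 mm) (linear speed of lid above 0.8 m/s and contact force between the fingers and lid below 0.05 N).
It fails at once if an ink bottle or the water glass is shoved more than 30 mm or tipped (distance of any of ink_bottle_a, ink_bottle_b, water_glass from where it was at the start of the episode above 0.03 m or angle between any of ink_bottle_a, ink_bottle_b, water_glass's own z axis and vertical above 0.5 rad).
It also fails if it takes over 64 s, if anything falls off the work surface, if the arm or the gripper's body presses on something with over 40 N, if the wrist force passes 120 N, or if a joint passes its speed limit or range.

## Robot

A 7-joint arm with a two-finger parallel gripper is mounted at the origin on the work surface. World frame = base frame: x ahead of the robot, y to its left, z up, the work surface at z = 0. Lengths are in mm, angles in rad, forces in N, time in s.
With the tool pointing down it reaches from about 400 to 875 mm from the base axis. Payload 19.3 kg.
Tool frame: the origin (TCP) lies on the mounting face of the last link; the fingertips stand 173 mm ahead of it and the grasp point (between the pads) lies 155 mm ahead of it; z points along the fingers, y is the line along which they close (so a half turn about z gives the same grasp; the last joint's range is limited). The gripper opens to 85 mm and grips with 20 to 120 N. Pads are 22 mm wide; open, the fingers measure 114 mm over their backs; the gripper's body (76 mm by 85 mm) begins 54 mm behind the grasp point. The pads swing forward as they close: fully open they stand 13 mm farther back than shut.
Start: joints at [-1.237, 0.521, -0.036, 1.599, 0.021, 1.021, -0.113], TCP at [245.591, 574.721, 404.691] pointing down, gripper open.
Joint ranges: [-2.91, 2.91], [-0.3, 2.13], [-1.5, 1.42], [0.17, 2.43], [-1.26, 4.41], [0.16, 1.93], [-2.52, 2.52]. Speed limits (rad/s): [1.89, 1.89, 2.39, 2.39, 3.01, 3.01, 3.01].

## Interface

Orientations are given as a rotation vector (axis times angle).
In Python, from cell import r gives the robot as it stands. The module is installed in compiled form; this text tells all that it offers.
- The arm moves only by the shell command python3 -m creep 'ROWS' [FORCE]. ROWS is JSON, a list of rows, each an object with "jaw": the finger opening in m, from 0 to 0.0854; "delta_pos": the shift along the tool's x, y, z in m, a list of three; "roll": the turn about the tool's z in degrees. In form: [{"jaw": jaw, "delta_pos": [tx, ty, tz], "roll": roll}, ...]. A call has 1 to 12 rows; each row shifts and turns the commanded pose from where the row before left it, along the tool's axes as they then stand; what a row does not reach is not made up. A row lasts 1/10 s, in which the tool goes at most 50 mm and 8.59 degrees, less where a joint would pass 70% of its speed; a pose out of reach is approached as far as the arm can. A call is refused whole if a number of a shift passes 0.05 or a number of a turn 8.59, either way. A call with a gripper value outside its range is refused whole. The fingers move at their own pace and stop on an object; FORCE is the grip in N (left out, the last holds). Time passes only in rows, so rows that do not move let the fingers close. It gives the time, the measured TCP pose, the force, the opening and the grip force at its end, in the units of the state.
- r.read_state(): the state, without advancing time (a new reading comes with each control period).
- r.snapshot(name): name is "scene" or "side" or "wrist"; returns a dict with "color" (480x640x3 uint8, blue, green, red), "depth" (480x640 float32, mm along the optical axis (not along the pixel's ray), 0 where there is no reading), "camera_matrix" (3x3 intrinsics, pixels), "origin" and "rotation" of the camera in the world. Camera axes: x right, y down, z forward; pixel columns grow to the right and rows downward; lengths in mm; the calibration is good to about 2 mm. A picture is of the moment at which its call begins.
- r.job_done(): hands the job in; it is judged then, once.
The state is a dict: "time_s": time; "joint_positions": joint angles; "qvel": joint speeds; "tau": joint torques, N m; "tool_pos": TCP position; "tcp_rot": TCP orientation; "ft_force": force on the tool from outside, world axes, zero at the start; "moment": the same for the moment, N m; "grip_width": opening from 0.0 (shut) to 1.0 (fully open); "gripper_force": force on a finger pad.
Only numpy, scipy, OpenCV 4.12 (cv2) and the standard library are available. Lean on these libraries where they do the work, as an engineer would, in place of code of your own. Each camera call takes 0.05 s, during which the arm holds its last target. There are 200 camera calls.

## Working session

There is one attempt and no reset: what is moved stays moved. The work goes in short steps, Python scripts to look and compute and a shell command to move; the robot and the scene stay as the last step left them, time stands still between calls to the robot, and variables do not carry over. Pictures are saved under pics/ and viewed, at most 10 in all, crops included, and the job is handed in when it is done.

```bash
mkdir -p pics; cat > h.py <<'E'
import numpy as np, cv2
from cell import r
def pts(s):
    K=np.array(s["camera_matrix"]);d=s["depth"].astype(float)
    v,u=np.mgrid[:480,:640]
    c=np.stack([(u-K[0,2])/K[0,0]*d,(v-K[1,2])/K[1,1]*d,d],-1)
    w=c@np.array(s["rotation"]).T+np.array(s["origin"])
    w[d<=0]=np.nan
    return w
E
python3 - <<'E'
from h import *
print(r.read_state())
for n in("scene","side"):
    s=r.snapshot(n);cv2.imwrite(f"pics/{n}.png",s["color"]);np.savez(f"{n}.npz",**s);print(n,s["origin"],s["rotation"])
E
```

```text
{'time_s': 0.0, 'joint_positions': array([-1.23719332,  0.52204899, -0.03632798,  1.60000299,  0.0212383 ,
        1.02109448, -0.11280617]), 'qvel': array([-2.20895632e-04, -1.16130873e-03,  4.78226141e-05,  2.05158554e-03,
       -2.20924592e-04, -7.52511634e-04,  9.39746452e-04]), 'tau': array([-1.33993257e-03, -9.27119994e+01,  1.97921656e+00, -3.69919538e+01,
        1.78402208e-02,  8.24769406e-03,  2.46499729e-05]), 'tool_pos': array([245.5454664 , 574.59693468, 404.10561715]), 'tcp_rot': array([-6.29960885e-01, -3.07766095e+00,  1.82477817e-03]), 'ft_force': array([0.40646191, 0.61711093, 0.32114368]), 'moment': array([-0.01800085,  0.00115787, -0.00445527]), 'gripper_force': 0.0, 'grip_width': 0.9971992829862991}
scene [1095.04517394  -12.7880557   894.89867381] [-1.9951802  -1.84649751  0.48691193]
side [459.81377321 676.00076655 638.60780617] [-0.33726134  2.69776096 -1.29503654]
```

```bash
sed -i 's/np.array(s\["rotation"\]).T/cv2.Rodrigues(np.array(s["rotation"],float))[0].T/' h.py
```

```text
(no output)
```

View pics/scene.png

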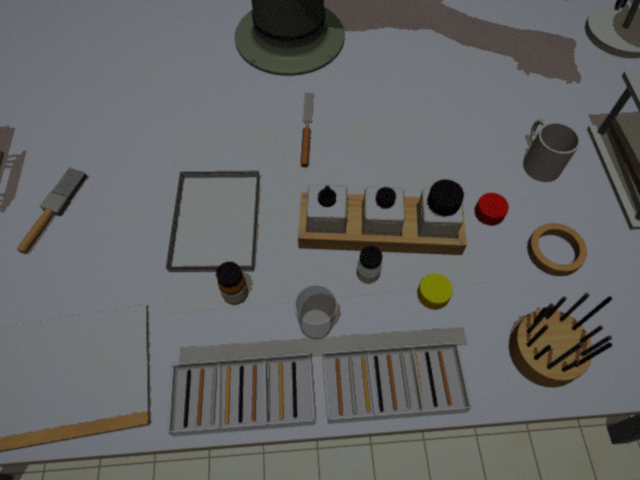

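View pics/side.png

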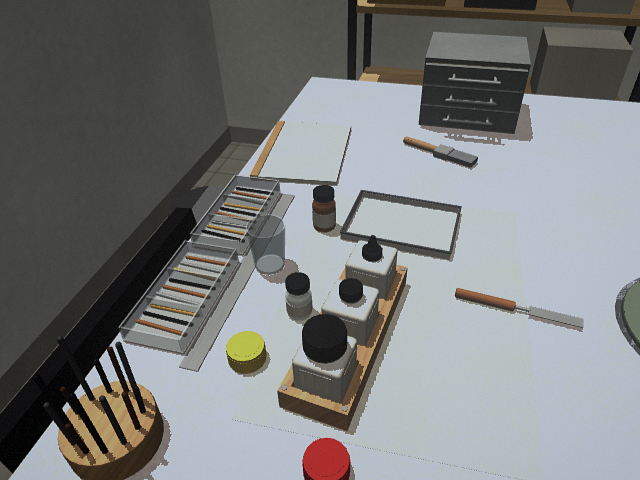

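The scene picture shows the candidates: the black wide lid at (445,197), a small cap at (386,197), the nozzle at (327,195), a red lid at (491,208) and a yellow lid at (435,290). The wide black lid on a white pot in the rack at (445,197), side view (325,338), fits. The tray is at (214,220), the ink bottles at (370,263) and (232,283), and the glass at (317,312).

```bash
python3 - <<'E'
from h import *
S={n:dict(np.load(n+".npz")) for n in("scene","side")}
W={n:pts(S[n]) for n in S}
cv2.imwrite("pics/crop.png",cv2.resize(S["scene"]["color"][150:270,290:520],None,fx=3.4,fy=3.4,interpolation=cv2.INTER_CUBIC))
for n,(u0,v0,u1,v1) in dict(scene=(420,170,470,245),side=(290,305,360,370)).items():
    w=W[n][v0:v1,u0:u1].reshape(-1,3);c=S[n]["color"][v0:v1,u0:u1].reshape(-1,3).max(1)
    m=(c<70)&(w[:,2]>125)&(w[:,2]<145);p=w[m];print(n,"lid top",m.sum(),np.percentile(w[(c<70)][:,2],[5,50,95]))
    if m.sum():
        (cx,cy),rad=cv2.minEnclosingCircle(p[:,:2].astype(np.float32));print(cx,cy,rad,np.median(p[:,2]),p.min(0),p.max(0))
for n,(u0,v0,u1,v1) in dict(scene=(160,160,268,278),side=(335,185,470,262)).items():
    w=W[n][v0:v1,u0:u1].reshape(-1,3);c=S[n]["color"][v0:v1,u0:u1].reshape(-1,3).max(1)
    m=(c<110)&(w[:,2]>12)&(w[:,2]<26);print(n,"tray",m.sum(),cv2.minAreaRect(w[m][:,:2].astype(np.float32)),np.median(w[m][:,2]))
# rack top
w=W["scene"][185:255,295:470].reshape(-1,3);m=(w[:,2]>35)&(w[:,2]<45);print("rack",m.sum(),cv2.minAreaRect(w[m][:,:2].astype(np.float32)))
for nm,(u,v) in dict(inka=(370,254),inkb=(230,270),glass=(317,312),cap=(386,194),cone=(327,190),red=(491,203),shoulder=(430,200)).items(): print(nm,W["scene"][v,u].round())
E
```

```text
scene lid top 778 [nan nan nan]
585.1575317382812 251.04933166503906 30.797710418701172 131.9196382797407 [555.97890434 221.30946771 125.1170524 ] [614.74703993 280.85738327 136.86090356]
side lid top 1328 [nan nan nan]
580.9480590820312 253.7637481689453 30.448802947998047 131.48951995031652 [551.84064618 223.72195555 125.01595271] [610.59573184 283.74407684 134.5553307 ]
scene tray 1144 ((531.7294311523438, -173.98158264160156), (164.03758239746094, 224.06275939941406), 86.16323852539062) 18.975450208672214
side tray 1020 ((538.0255126953125, -171.67486572265625), (167.39608764648438, 242.6828155517578), 85.88371276855469) 17.933480807462956
rack 3203 ((570.8947143554688, 147.00631713867188), (314.367431640625, 108.25286102294922), 82.73673248291016)
inka [667. 111.  75.]
inkb [ 687. -131.   92.]
glass [739.  12.   5.]
cap [571. 148. 118.]
cone [563.  43. 130.]
red [550. 367.  32.]
shoulder [591. 223. 119.]
```

View pics/crop.png

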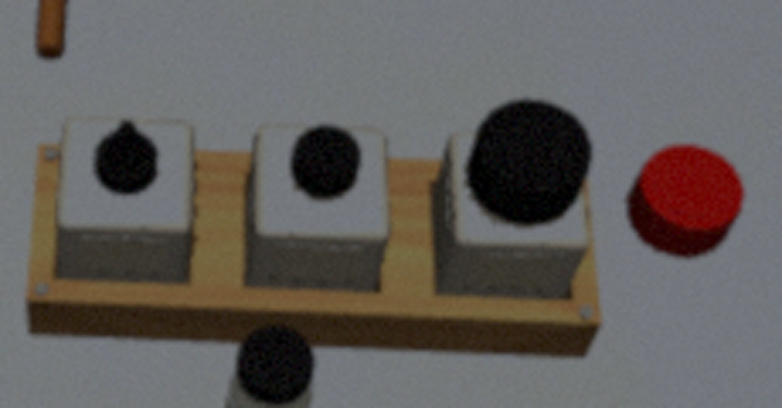

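The crop confirms it: the only 60 mm black ribbed lid is at crop (530,160), on the pot next to the red look-alike (685,200). Its fit gives centre ≈ (583, 252), top z 132, radius 30, which matches the expected 10+90+32. The rack geometry predicts (584, 251). I move above it now.

```bash
python3 -m creep '[{"jaw":0.0854,"delta_pos":[-0.0437,-0.0164,0],"roll":0},{"jaw":0.0854,"delta_pos":[-0.0437,-0.0164,0],"roll":0},{"jaw":0.0854,"delta_pos":[-0.0437,-0.0164,0],"roll":0},{"jaw":0.0854,"delta_pos":[-0.0437,-0.0164,0],"roll":0},{"jaw":0.0854,"delta_pos":[-0.0437,-0.0164,0],"roll":0},{"jaw":0.0854,"delta_pos":[-0.0437,-0.0164,0],"roll":0},{"jaw":0.0854,"delta_pos":[-0.0437,-0.0164,0],"roll":0},{"jaw":0.0854,"delta_pos":[-0.0437,-0.0164,0],"roll":0},{"jaw":0.0854,"delta_pos":[-0.0437,-0.0164,0],"roll":0},{"jaw":0.0854,"delta_pos":[-0.0437,-0.0164,0],"roll":0}]' 60
python3 -c "
from cell import r;print(r.read_state()['joint_positions'])"
python3 -m creep '[{"jaw":0.0854,"delta_pos":[0,0,0],"roll":8.5},{"jaw":0.0854,"delta_pos":[0,0,0],"roll":8.5},{"jaw":0.0854,"delta_pos":[0,0,0],"roll":8.5},{"jaw":0.0854,"delta_pos":[0,0,0],"roll":8.5},{"jaw":0.0854,"delta_pos":[0,0,0],"roll":8.5},{"jaw":0.0854,"delta_pos":[0,0,0],"roll":8.5}]'
python3 -c "
from cell import r;print(r.read_state()['joint_positions'])"
```

```text
time_s: 1.1
tool_pos: [584.1, 250.6, 404.5]
tcp_rot: [-0.63, -3.077, 0.0]
ft_force: [-0.5, 1.1, 0.5]
grip_width: 0.999
gripper_force: 0.0
[-0.52716507  0.53956316  0.04310766  1.57269913 -0.02587149  1.03031468
  0.69019042]
time_s: 1.7
tool_pos: [582.9, 252.2, 404.4]
tcp_rot: [-1.901, -2.501, 0.001]
ft_force: [0.2, -0.2, -0.6]
grip_width: 1.005
gripper_force: 0.0
[-0.67598119  0.55278341  0.26490775  1.58265119 -0.16118791  1.02826812
 -0.09443275]
```

```bash
python3 -m creep '[{"jaw":0.0854,"delta_pos":[0,0,0.01],"roll":8.5},{"jaw":0.0854,"delta_pos":[0,0,0],"roll":8.5},{"jaw":0.0854,"delta_pos":[0,0,0],"roll":8.5},{"jaw":0.0854,"delta_pos":[0,0,0],"roll":8.5},{"jaw":0.0854,"delta_pos":[0,0,0],"roll":8.5},{"jaw":0.0854,"delta_pos":[0,0,0],"roll":8.5},{"jaw":0.0854,"delta_pos":[0,0,0],"roll":8.5},{"jaw":0.0854,"delta_pos":[0,0,0],"roll":8.5},{"jaw":0.0854,"delta_pos":[0,0,0],"roll":8.5},{"jaw":0.0854,"delta_pos":[0,0,0],"roll":8.5},{"jaw":0.0854,"delta_pos":[0,0,0],"roll":8.5},{"jaw":0.0854,"delta_pos":[0,0,0],"roll":0}]'
cat >> h.py <<'E'
def tool_delta(dx,dy):
    R=cv2.Rodrigues(r.read_state()["tcp_rot"])[0]
    return (R.T@np.array([dx,dy,0.])).round(1)
E
python3 - <<'E'
from h import *
st=r.read_state();print(st['joint_positions'].round(2),st["tool_pos"])
s=r.snapshot("wrist");cv2.imwrite("pics/wrist.png",s["color"]);w=pts(s).reshape(-1,3);c=s["color"].reshape(-1,3).max(1)
m=(w[:,2]>126)&(w[:,2]<138)&(np.hypot(w[:,0]-583,w[:,1]-252)<45)&(c<90)
(cx,cy),rad=cv2.minEnclosingCircle(w[m][:,:2].astype(np.float32));print(m.sum(),cx,cy,rad,np.median(w[m][:,2]),w[m].mean(0))
print(tool_delta(cx-st["tool_pos"][0],cy-st["tool_pos"][1]))
E
```

```text
time_s: 2.9
tool_pos: [582.8, 252.5, 394.2]
tcp_rot: [3.123, 0.334, -0.001]
ft_force: [0.4, 0.8, 1.2]
grip_width: 1.005
gripper_force: 0.0
[-0.93  0.65  0.69  1.61 -0.45  1.05 -1.47] [582.81651666 252.52688786 394.21352133]
5137 584.4151611328125 252.48617553710938 29.892175674438477 132.45683366795473 [585.75807737 252.78317615 132.35143916]
[ 1.6  0.4 -0. ]
```

View pics/wrist.png

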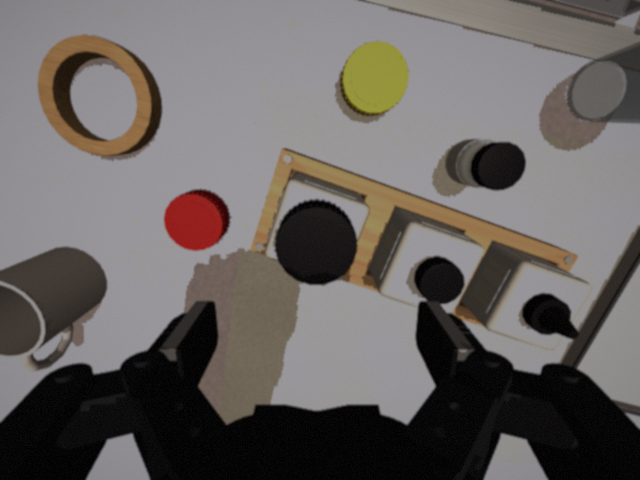

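The wrist view shows the wide lid at (316,242), level with the red look-alike at (196,219) but clearly the black one in the rack. It measures 29.9 mm radius, top z 132, centre (584.4, 252.5), agreeing with the fixed cameras. The fingers at (190,340) and (450,340) are free to straddle it, so I descend and grip.

```bash
python3 -m creep '[{"jaw":0.0854,"delta_pos":[0.0012,0,0.02],"roll":0},{"jaw":0.0854,"delta_pos":[0,0,0.025],"roll":0},{"jaw":0.0854,"delta_pos":[0,0,0.025],"roll":0},{"jaw":0.0854,"delta_pos":[0,0,0.02],"roll":0},{"jaw":0.0854,"delta_pos":[0,0,0.015],"roll":0},{"jaw":0.0854,"delta_pos":[0,0,0.01],"roll":0},{"jaw":0.0854,"delta_pos":[0,0,0.006],"roll":0},{"jaw":0.0854,"delta_pos":[0,0,0],"roll":0}]'
python3 -m creep '[{"jaw":0.05,"delta_pos":[0,0,0],"roll":0},{"jaw":0.05,"delta_pos":[0,0,0],"roll":0},{"jaw":0.05,"delta_pos":[0,0,0],"roll":0},{"jaw":0.05,"delta_pos":[0,0,0],"roll":0},{"jaw":0.05,"delta_pos":[0,0,0],"roll":0},{"jaw":0.05,"delta_pos":[0,0,0],"roll":0}]' 60
```

```text
time_s: 3.75
tool_pos: [584.2, 252.4, 273.4]
tcp_rot: [3.123, 0.34, -0.001]
ft_force: [-0.1, -0.6, 0.9]
grip_width: 0.999
gripper_force: 0.0
time_s: 4.35
tool_pos: [584.4, 252.6, 274.9]
tcp_rot: [-3.122, -0.339, -0.002]
ft_force: [-2.8, -0.4, 8.5]
grip_width: 0.688
gripper_force: 62.2
```

```bash
python3 -m creep '[{"jaw":0.05,"delta_pos":[0,0,-0.001],"roll":-4},{"jaw":0.05,"delta_pos":[0,0,-0.0003],"roll":-8.5},{"jaw":0.05,"delta_pos":[0,0,-0.0003],"roll":-8.5},{"jaw":0.05,"delta_pos":[0,0,-0.0003],"roll":-8.5},{"jaw":0.05,"delta_pos":[0,0,-0.0003],"roll":-8.5},{"jaw":0.05,"delta_pos":[0,0,0],"roll":0}]'
python3 -c "
from cell import r;s=r.read_state();print(s['joint_positions'].round(2),s['moment'])"
```

```text
time_s: 4.95
tool_pos: [584.1, 253.0, 276.3]
tcp_rot: [-2.838, -1.344, -0.001]
ft_force: [-0.3, 4.8, -3.3]
grip_width: 0.69
gripper_force: 68.1
[-0.77  0.74  0.41  1.68 -0.38  0.8  -0.87] [1.04327206 0.19856255 0.14211367]
```

```bash
python3 -m creep '[{"jaw":0.05,"delta_pos":[0,0,-0.0003],"roll":-8.5},{"jaw":0.05,"delta_pos":[0,0,-0.0003],"roll":-8.5},{"jaw":0.05,"delta_pos":[0,0,-0.0003],"roll":-8.5},{"jaw":0.05,"delta_pos":[0,0,-0.0003],"roll":-8.5},{"jaw":0.05,"delta_pos":[0,0,-0.0003],"roll":-8.5},{"jaw":0.05,"delta_pos":[0,0,-0.0003],"roll":-8.5},{"jaw":0.05,"delta_pos":[0,0,-0.0003],"roll":-8.5},{"jaw":0.05,"delta_pos":[0,0,-0.0003],"roll":-8.5},{"jaw":0.05,"delta_pos":[0,0,-0.0003],"roll":-8.5},{"jaw":0.05,"delta_pos":[0,0,-0.0003],"roll":-8.5},{"jaw":0.05,"delta_pos":[0,0,-0.0003],"roll":-8.5},{"jaw":0.05,"delta_pos":[0,0,0],"roll":0}]'
python3 - <<'E'
from h import *
s=r.read_state();print(s['joint_positions'].round(2),s['moment'])
for n in("scene","side"): cv2.imwrite(f"pics/{n}2.png",r.snapshot(n)["color"])
E
```

```text
time_s: 6.15
tool_pos: [583.1, 253.0, 279.1]
tcp_rot: [-0.967, -2.986, 0.001]
ft_force: [-9.7, 3.6, 1.1]
grip_width: 0.688
gripper_force: 68.5
[-0.49  0.68 -0.02  1.67  0.02  0.79  0.43] [0.85853811 2.21929458 0.05749711]
```

```bash
python3 -m creep '[{"jaw":0.05,"delta_pos":[0,0,-0.0003],"roll":-8.5},{"jaw":0.05,"delta_pos":[0,0,-0.0003],"roll":-8.5},{"jaw":0.05,"delta_pos":[0,0,-0.0003],"roll":-8.5},{"jaw":0.05,"delta_pos":[0,0,-0.0003],"roll":-8.5},{"jaw":0.05,"delta_pos":[0,0,-0.0003],"roll":-8.5},{"jaw":0.05,"delta_pos":[0,0,-0.0003],"roll":-8.5},{"jaw":0.05,"delta_pos":[0,0,-0.0003],"roll":-8.5},{"jaw":0.05,"delta_pos":[0,0,-0.0003],"roll":-8.5},{"jaw":0.05,"delta_pos":[0,0,-0.0003],"roll":-8.5},{"jaw":0.05,"delta_pos":[0,0,0],"roll":0}]'
python3 - <<'E'
from h import *
s=r.read_state();print(s['joint_positions'].round(2),s['moment'])
E
```

```text
time_s: 7.25
tool_pos: [583.4, 252.0, 281.5]
tcp_rot: [1.088, -2.944, 0.001]
ft_force: [-8.6, -1.8, 0.4]
grip_width: 0.686
gripper_force: 68.6
[-0.26  0.7  -0.37  1.65  0.32  0.85  1.52] [-0.29766571  1.93460108  0.09700762]
```

```bash
python3 -m creep '[{"jaw":0.05,"delta_pos":[0,0,-0.0003],"roll":-8.5},{"jaw":0.05,"delta_pos":[0,0,-0.0003],"roll":-8.5},{"jaw":0.05,"delta_pos":[0,0,-0.0003],"roll":-8.5},{"jaw":0.05,"delta_pos":[0,0,-0.0003],"roll":-8.5},{"jaw":0.05,"delta_pos":[0,0,-0.0003],"roll":-8.5},{"jaw":0.05,"delta_pos":[0,0,0],"roll":0}]'
python3 - <<'E'
from h import *
s=r.read_state();print(s['joint_positions'].round(2),s['moment'])
E
```

```text
time_s: 7.85
tool_pos: [584.0, 251.8, 283.1]
tcp_rot: [2.079, -2.353, 0.0]
ft_force: [-3.7, -2.4, -0.1]
grip_width: 0.683
gripper_force: 68.5
[-0.14  0.74 -0.56  1.65  0.47  0.9   2.14] [-0.51213599  1.197761    0.06399925]
```

```bash
python3 -m creep '[{"jaw":0.05,"delta_pos":[0,0,-0.0003],"roll":-8.5},{"jaw":0.05,"delta_pos":[0,0,-0.0003],"roll":-8.5},{"jaw":0.05,"delta_pos":[0,0,0],"roll":0},{"jaw":0.05,"delta_pos":[0,0,-0.001],"roll":0},{"jaw":0.05,"delta_pos":[0,0,-0.001],"roll":0},{"jaw":0.05,"delta_pos":[0,0,0],"roll":0}]'
python3 - <<'E'
from h import *
s=r.read_state();print(s['joint_positions'].round(2),s['moment'])
E
```

```text
time_s: 8.45
tool_pos: [584.0, 252.3, 286.0]
tcp_rot: [2.4, -2.026, 0.0]
ft_force: [-5.2, -2.5, -1.6]
grip_width: 0.685
gripper_force: 68.2
[-0.1   0.75 -0.63  1.64  0.52  0.93  2.39] [-0.79306703  0.93925019  0.04009937]
```

```bash
python3 -m creep '[{"jaw":0.05,"delta_pos":[0,0,-0.001],"roll":0},{"jaw":0.05,"delta_pos":[0,0,-0.001],"roll":0},{"jaw":0.05,"delta_pos":[0,0,-0.0005],"roll":0},{"jaw":0.05,"delta_pos":[0,0,0],"roll":0}]'
```

```text
time_s: 8.85
tool_pos: [584.3, 252.5, 288.7]
tcp_rot: [-2.403, 2.023, -0.001]
ft_force: [-1.5, -2.8, -0.2]
grip_width: 0.682
gripper_force: 68.4
```

It lifts freely, so I raise it clear and look.

```bash
python3 -m creep '[{"jaw":0.05,"delta_pos":[0,0,-0.005],"roll":0},{"jaw":0.05,"delta_pos":[0,0,-0.01],"roll":0},{"jaw":0.05,"delta_pos":[0,0,-0.02],"roll":0},{"jaw":0.05,"delta_pos":[0,0,-0.025],"roll":0},{"jaw":0.05,"delta_pos":[0,0,-0.025],"roll":0},{"jaw":0.05,"delta_pos":[0,0,-0.01],"roll":0},{"jaw":0.05,"delta_pos":[0,0,0],"roll":0},{"jaw":0.05,"delta_pos":[0,0,0],"roll":0}]'
python3 - <<'E'
from h import *
s=r.snapshot("side");cv2.imwrite("pics/side3.png",s["color"])
st=r.read_state();p=st["tool_pos"];print(st["joint_positions"].round(2),p)
for x,y in((533,-173),): print(tool_delta(x-p[0],y-p[1]))
w=pts(s).reshape(-1,3);c=s["color"].reshape(-1,3).max(1)
m=(np.hypot(w[:,0]-p[0],w[:,1]-p[1])<36)&(c<90)&(w[:,2]>150)&(w[:,2]<240);print("lid z range",np.percentile(w[m][:,2],[1,5,50,95]),m.sum())
E
```

```text
time_s: 9.65
tool_pos: [584.1, 252.3, 382.9]
tcp_rot: [2.404, -2.022, -0.0]
ft_force: [-0.4, -0.3, -0.8]
grip_width: 0.685
gripper_force: 68.4
[-0.05  0.65 -0.7   1.56  0.45  1.1   2.45] [584.03514793 252.30052157 382.49704801]
[4.103e+02 1.231e+02 3.000e-01]
lid z range [209.75036125 212.7444852  237.98446368 239.82001054] 1975
```

View pics/side3.png

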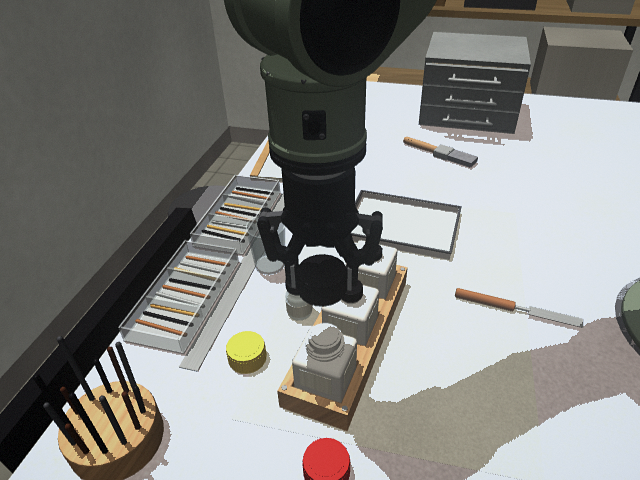

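The lid is in the fingers at (323,280), and the bare neck with the sealing disc shows at (324,345). I unwind the wrist before carrying.

```bash
python3 -m creep '[{"jaw":0.05,"delta_pos":[0,0,0],"roll":4},{"jaw":0.05,"delta_pos":[0,0,0],"roll":8.5},{"jaw":0.05,"delta_pos":[0,0,0],"roll":8.5},{"jaw":0.05,"delta_pos":[0,0,0],"roll":8.5},{"jaw":0.05,"delta_pos":[0,0,0],"roll":8.5},{"jaw":0.05,"delta_pos":[0,0,0],"roll":8.5},{"jaw":0.05,"delta_pos":[0,0,0],"roll":8.5},{"jaw":0.05,"delta_pos":[0,0,0],"roll":8.5},{"jaw":0.05,"delta_pos":[0,0,0],"roll":8.5},{"jaw":0.05,"delta_pos":[0,0,0],"roll":8.5},{"jaw":0.05,"delta_pos":[0,0,0],"roll":8.5},{"jaw":0.05,"delta_pos":[0,0,0],"roll":8.5}]'
python3 -m creep '[{"jaw":0.05,"delta_pos":[0,0,0],"roll":8.5},{"jaw":0.05,"delta_pos":[0,0,0],"roll":8.5},{"jaw":0.05,"delta_pos":[0,0,0],"roll":8.5},{"jaw":0.05,"delta_pos":[0,0,0],"roll":8.5},{"jaw":0.05,"delta_pos":[0,0,0],"roll":8.5},{"jaw":0.05,"delta_pos":[0,0,0],"roll":8.5},{"jaw":0.05,"delta_pos":[0,0,0],"roll":8.5},{"jaw":0.05,"delta_pos":[0,0,0],"roll":4},{"jaw":0.05,"delta_pos":[0,0,0],"roll":0}]'
python3 - <<'E'
from h import *
st=r.read_state();p=st["tool_pos"];print(st["joint_positions"].round(2),p,tool_delta(533-p[0],-173-p[1]))
E
```

```text
time_s: 10.9
tool_pos: [584.0, 252.4, 382.2]
tcp_rot: [0.055, -3.14, 0.001]
ft_force: [-0.5, 0.4, -1.4]
grip_width: 0.69
gripper_force: 68.5
time_s: 11.8
tool_pos: [583.9, 252.6, 382.4]
tcp_rot: [-1.599, -2.704, 0.003]
ft_force: [0.2, 0.2, -0.7]
grip_width: 0.688
gripper_force: 68.5
[-0.48  0.56 -0.02  1.59  0.02  0.99 -0.01] [583.92945023 252.63920715 382.39665194] [-348.4 -249.8    0.5]
```

```bash
python3 -m creep '[{"jaw":0.05,"delta_pos":[-0.017,-0.012,0],"roll":0},{"jaw":0.05,"delta_pos":[-0.032,-0.023,0],"roll":0},{"jaw":0.05,"delta_pos":[-0.032,-0.023,0],"roll":0},{"jaw":0.05,"delta_pos":[-0.032,-0.023,0],"roll":0},{"jaw":0.05,"delta_pos":[-0.032,-0.023,0],"roll":0},{"jaw":0.05,"delta_pos":[-0.032,-0.023,0],"roll":0},{"jaw":0.05,"delta_pos":[-0.032,-0.023,0],"roll":0},{"jaw":0.05,"delta_pos":[-0.032,-0.023,0],"roll":0},{"jaw":0.05,"delta_pos":[-0.032,-0.023,0],"roll":0},{"jaw":0.05,"delta_pos":[-0.032,-0.023,0],"roll":0},{"jaw":0.05,"delta_pos":[-0.032,-0.023,0],"roll":0},{"jaw":0.05,"delta_pos":[-0.012,-0.008,0],"roll":0}]'
python3 -m creep '[{"jaw":0.05,"delta_pos":[0,0,0],"roll":0},{"jaw":0.05,"delta_pos":[0,0,0.03],"roll":0},{"jaw":0.05,"delta_pos":[0,0,0.04],"roll":0},{"jaw":0.05,"delta_pos":[0,0,0.03],"roll":0},{"jaw":0.05,"delta_pos":[0,0,0],"roll":0},{"jaw":0.05,"delta_pos":[0,0,0],"roll":0}]'
python3 - <<'E'
from h import *
st=r.read_state();p=st["tool_pos"];print(p)
for n,k in(("scene",1),("side",1)):
    s=r.snapshot(n);cv2.imwrite(f"pics/{n}4.png",s["color"])
    w=pts(s).reshape(-1,3);c=s["color"].reshape(-1,3).max(1)
    m=(np.hypot(w[:,0]-p[0],w[:,1]-p[1])<34)&(c<90)&(w[:,2]>80)&(w[:,2]<150);print("lid",np.percentile(w[m][:,2],[1,5,50,95]),m.sum())
    m=(np.hypot(w[:,0]-533,w[:,1]+173)<75)&(w[:,2]<12);print("floor",np.median(w[m][:,2]),m.sum())
E
```

```text
time_s: 13.0
tool_pos: [532.1, -178.3, 383.2]
tcp_rot: [-1.601, -2.703, 0.003]
ft_force: [0.1, 0.3, -1.2]
grip_width: 0.687
gripper_force: 68.5
time_s: 13.6
tool_pos: [533.9, -173.3, 284.0]
tcp_rot: [-1.595, -2.706, -0.0]
ft_force: [-0.1, 0.0, 0.1]
grip_width: 0.687
gripper_force: 68.4
[ 533.89526786 -173.26031297  283.97722131]
lid [110.45889739 113.99906895 140.10841796 143.21379881] 412
floor 3.8859295112724794 3533
lid [111.52028582 114.39168279 139.5158202  143.06166312] 781
floor 3.2558680806366738 2283
```

View pics/scene4.png

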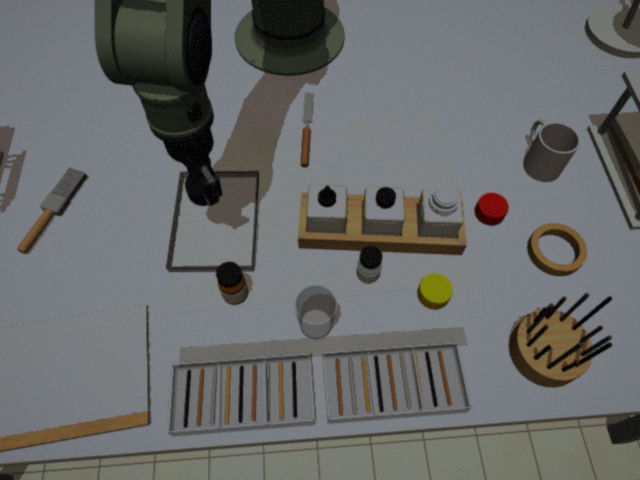

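The scene picture shows the gripper with the lid over the upper half of the tray (203,185). Everything else is unmoved, and the pot's neck is bare at (441,203). I descend, slowly at the end.

```bash
python3 -m creep '[{"jaw":0.05,"delta_pos":[0,0,0.02],"roll":0},{"jaw":0.05,"delta_pos":[0,0,0.025],"roll":0},{"jaw":0.05,"delta_pos":[0,0,0.02],"roll":0},{"jaw":0.05,"delta_pos":[0,0,0.015],"roll":0},{"jaw":0.05,"delta_pos":[0,0,0.01],"roll":0},{"jaw":0.05,"delta_pos":[0,0,0.005],"roll":0},{"jaw":0.05,"delta_pos":[0,0,0.002],"roll":0},{"jaw":0.05,"delta_pos":[0,0,0],"roll":0},{"jaw":0.05,"delta_pos":[0,0,0],"roll":0}]'
python3 -m creep '[{"jaw":0.05,"delta_pos":[0,0,0.002],"roll":0},{"jaw":0.05,"delta_pos":[0,0,0.002],"roll":0},{"jaw":0.05,"delta_pos":[0,0,0],"roll":0}]'
```

```text
time_s: 14.6
tool_pos: [533.9, -173.9, 187.1]
tcp_rot: [1.597, 2.704, 0.0]
ft_force: [-0.4, 1.2, -1.5]
grip_width: 0.687
gripper_force: 68.4
time_s: 14.9
tool_pos: [533.6, -173.9, 182.3]
tcp_rot: [-1.598, -2.705, 0.0]
ft_force: [-0.4, 0.2, -0.1]
grip_width: 0.688
gripper_force: 68.4
```

```bash
python3 -m creep '[{"jaw":0.05,"delta_pos":[0,0,0.001],"roll":0},{"jaw":0.05,"delta_pos":[0,0,0.001],"roll":0},{"jaw":0.05,"delta_pos":[0,0,0],"roll":0}]'
python3 -m creep '[{"jaw":0.05,"delta_pos":[0,0,0.001],"roll":0},{"jaw":0.05,"delta_pos":[0,0,0],"roll":0}]'
python3 -m creep '[{"jaw":0.05,"delta_pos":[0,0,0.001],"roll":0},{"jaw":0.05,"delta_pos":[0,0,0],"roll":0}]'
```

```text
time_s: 15.2
tool_pos: [533.7, -173.8, 180.4]
tcp_rot: [-1.598, -2.705, 0.0]
ft_force: [-0.2, 0.4, -1.2]
grip_width: 0.687
gripper_force: 68.4
time_s: 15.4
tool_pos: [533.6, -173.9, 179.4]
tcp_rot: [-1.598, -2.705, 0.0]
ft_force: [0.9, 0.7, -0.1]
grip_width: 0.686
gripper_force: 68.4
time_s: 15.6
tool_pos: [533.8, -173.9, 178.8]
tcp_rot: [1.598, 2.705, 0.0]
ft_force: [-1.2, 0.3, 6.6]
grip_width: 0.684
gripper_force: 69.1
```

Contact is at TCP 178.8, where it was expected. I release, then retreat straight up.

```bash
python3 -m creep '[{"jaw":0.064,"delta_pos":[0,0,0],"roll":0},{"jaw":0.07,"delta_pos":[0,0,0],"roll":0},{"jaw":0.078,"delta_pos":[0,0,0],"roll":0},{"jaw":0.0854,"delta_pos":[0,0,0],"roll":0},{"jaw":0.0854,"delta_pos":[0,0,0],"roll":0},{"jaw":0.0854,"delta_pos":[0,0,0],"roll":0},{"jaw":0.0854,"delta_pos":[0,0,0],"roll":0}]'
python3 -m creep '[{"jaw":0.0854,"delta_pos":[0,0,-0.005],"roll":0},{"jaw":0.0854,"delta_pos":[0,0,-0.015],"roll":0},{"jaw":0.0854,"delta_pos":[0,0,-0.03],"roll":0},{"jaw":0.0854,"delta_pos":[0,0,-0.04],"roll":0},{"jaw":0.0854,"delta_pos":[0,0,-0.04],"roll":0},{"jaw":0.0854,"delta_pos":[0,0,-0.04],"roll":0},{"jaw":0.0854,"delta_pos":[0,0,-0.03],"roll":0},{"jaw":0.0854,"delta_pos":[0,0,0],"roll":0},{"jaw":0.0854,"delta_pos":[0,0,0],"roll":0}]'
python3 - <<'E'
from h import *
s=r.snapshot("side");cv2.imwrite("pics/side5.png",s["color"])
w=pts(s).reshape(-1,3);c=s["color"].reshape(-1,3).max(1)
m=(np.hypot(w[:,0]-533,w[:,1]+173)<50)&(c<90)&(w[:,2]>28)&(w[:,2]<60)
(cx,cy),rad=cv2.minEnclosingCircle(w[m][:,:2].astype(np.float32));print(m.sum(),cx,cy,rad)
t=w[m&(w[:,2]>32)];A=np.c_[t[:,:2]-t[:,:2].mean(0),np.ones(len(t))];print(np.linalg.lstsq(A,t[:,2],rcond=None)[0],np.median(t[:,2]))
m=(np.abs(w[:,0]-534)<135)&(np.abs(w[:,1]+173)<100)&(c<110)&(w[:,2]>12)&(w[:,2]<26);print(cv2.minAreaRect(w[m][:,:2].astype(np.float32)))
E
```

```text
time_s: 16.3
tool_pos: [533.7, -173.9, 178.5]
tcp_rot: [-1.598, -2.705, 0.0]
ft_force: [0.2, 0.1, 1.0]
grip_width: 1.003
gripper_force: 0.0
time_s: 17.2
tool_pos: [533.4, -173.8, 379.8]
tcp_rot: [1.597, 2.703, 0.001]
ft_force: [0.0, -0.5, -0.6]
grip_width: 1.002
gripper_force: 0.0
452 533.1627197265625 -173.7919158935547 30.734766006469727
[ 1.50693141e-03 -7.66732909e-03  3.52642054e+01] 35.31172637961083
((540.9625854492188, -172.39117431640625), (169.63185119628906, 248.0579833984375), 86.09937286376953)
```

View pics/side5.png

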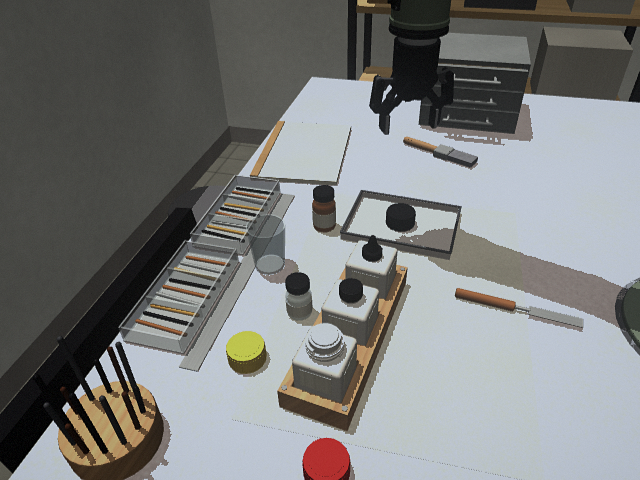

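The lid lies flat in the middle of the tray at (400,217), with its top at z 35.3 (36 expected) and a tilt under 0.01 rad. The bottles and glass are where they were, and the gripper is clear. I hand the job in.

```bash
python3 -c "
from cell import r;print(r.job_done())"
```

```text
the job is handed in; nothing more can be done
None
```

The wide lid was unscrewed in one grip (no regrip needed) and set flat and right way up in the middle of the tray; the ink bottles and water glass were not touched, and the job is handed in, though no verdict was returned.

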